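# Seat the loose crank and wind up the book display lift

### The arm

A 6-joint arm with a two-finger parallel gripper is mounted at the origin on the work surface. World frame = base frame: x ahead of the robot, y to its left, z up, the work surface at z = 0. Lengths are in mm, angles in rad, forces in N, time in s.
With the tool pointing down it reaches from about 325 to 875 mm from the base axis. Payload 4.4 kg.
Tool frame: the origin (TCP) lies on the centre line of the jaws, within the pads' length; the fingertips stand ahead of it and the grasp point (between the pads) lies 6 mm ahead of it (ctrl.tcp_to_tips is the z of the fingertips in the tool frame, in mm); z points along the fingers, y is the line along which they close (so a half turn about z gives the same grasp; the last joint's range is limited). The gripper opens to 85 mm and grips with 20 to 120 N. Pads are 22 mm wide; open, the fingers measure 114 mm over their backs; the gripper's body (76 mm by 85 mm) begins 54 mm behind the grasp point. The pads swing forward as they close: fully open they stand 13 mm farther back than shut.
Start: joints at [0.997, 0.207, 1.542, -0, 1.393, -0.15], TCP at [236.465, 524.129, 256.282] pointing down, gripper open.
Joint ranges: [-2.73, 2.73], [-0.86, 2.22], [0.23, 2.46], [-1.11, 4.25], [0.08, 2.63], [-2.82, 2.82]. Speed limits (rad/s): [2.79, 2.79, 3.14, 3.14, 3.14, 3.14].

### API

Orientations are given as a 3x3 rotation matrix whose columns are the frame's x, y, z axes.
In Python, from plant import ctrl, sensors, optics gives the robot as it stands. Calls block until the motion is done:
- ctrl.move_ptp(position, orientation): joint-space move of the TCP to a pose.
- ctrl.move_l(position, rot=None, vel=150, threshold=None): straight line of the TCP; rot=None keeps the orientation; vel is the mean speed in mm/s. With threshold (N) it stops when the force on the tool has changed by that much, and returns True; else False.
- ctrl.set_joints(angles): joint-space move.
- ctrl.gripper_to(opening, force=None): finger opening in mm; force is the grip in N (None keeps the last); returns when the fingers have stopped.
- ctrl.hold(seconds).
- ctrl.solve_ik(position, orientation): joint angles nearest the present ones, or None.
- sensors.read_state(): the state.
- optics.grab_frame(name): name is "scene" or "side" or "wrist"; returns (picture, depth): 420x560x3 uint8, red, green, blue; 420x560 float32, mm along the optical axis (not along the pixel's ray), 0 where there is no reading.
- optics.camera_params(name): a dict with "mtx" (3x3 intrinsics, pixels), "R" (3x3) and "t" (3): a world point X has camera coordinates R X + t; the wrist camera has in their place "T_tool_cam" (4x4, takes a point from camera to tool coordinates, whose origin is the TCP and whose axes are the flange's). Camera axes: x right, y down, z forward; pixel columns grow to the right and rows downward; lengths in mm; the calibration is good to about 2 mm. A picture is of the moment at which its call begins: read the wrist's pose just before it. camera_params takes no time and is no camera call.
A pose or a line that the arm cannot do raises ctrl.MotionError and nothing moves.
- ctrl.finish_job(): hands the job in; it is judged then, once.
The state is a dict: "t": time; "q": joint angles; "qvel": joint speeds; "tau": joint torques, N m; "eef_pos": TCP position; "eef_rot": TCP orientation; "force": force on the tool from outside, world axes, zero at the start; "wrist_torque": the same for the moment, N m; "grip_width": finger opening in mm; "grasp_force": force on a finger pad.
Only numpy, scipy, OpenCV 4.12 (cv2) and the standard library are available. Lean on these libraries where they do the work, as an engineer would, in place of code of your own. Each camera call takes 0.05 s, during which the arm holds its last target. There are 200 camera calls.

### The job

Take the loose crank out of its wooden parking block and set its square shank in the throat on top of the display lift, turning it gently to feel for the hidden square socket until it drops fully home with its flange on the collar. Then wind it clockwise (seen from above) by its handle until the book tray comes up to its top stop, without forcing anything, and let go, leaving the crank seated in the lift and the tray up. Leave the mug and the two loose books alone.

Things in the scene. Friction and masses are not known exactly. Their poses are not given: they have to be found in the camera images.
- lift: Crank-up display lift, fixed: steel base plate 420 x 150 x 12 mm, a grey gear housing 96 x 96 mm and 100 mm high at one end, and a wooden book tray 150 x 200 mm at the other. Origin on the table under the housing's middle; local +x points to the tray, whose near edge is 155 mm away and which carries two fixed books (26 and 20 mm thick).
- throat (a point): Centre of the round mouth of the throat on top of the housing, flush with its aluminium collar (72 mm diameter), 100 mm above the table; z up. Bore 41 mm diameter, 22 mm deep, under a thin rubber dust seal that offers no resistance but hides what is below. Pressing the crank on it with over 25 N before the square has dropped in counts as forcing.
- socket (a point): Mouth of the hidden steel square socket, 22 mm straight below the throat's mouth, on the same axis: 27.5 mm wide, 30 mm deep, open below. Its angle differs each time and is not measured (this point's axes do not turn with it). It turns only under load (about 0.27 N m, 4 N at the crank's handle), stays where it is left, and has solid stops at both ends; over 10 N at the handle is forcing.
- tray (a joint): Height of the book tray above its lowest position, in m: 0 is down, 0.0432 is the top stop. Turning the seated crank clockwise seen from above raises it 9 mm per radian (57 mm per turn); it starts between 0 and 0.0108.
- tray_edge (a point): Middle of the tray's near edge, on its upper face, which is 62 mm above the table with the tray fully down and 105 mm at the top stop.
- holder: Fixed dark wooden parking block 90 x 90 x 70 mm with an upright round hole (42 mm diameter, 64 mm deep) in the middle of its top; origin in the middle of its underside.
- crank: Loose steel crank, about 0.45 kg, upright in the parking block. Origin on its axis at the underside of its flange (56 mm diameter, 14 mm thick); local z up, +x along the arm (14 mm wide, from 14 to 22 mm height) to the handle. In the throat the flange stays 20 mm above the collar until its square shank is within about 3 degrees of the socket (a match every 90 degrees); fully home it lies on the collar.
- lug (a point): Middle of the flat grip lug on the crank's axis, 36 mm above the crank's origin: 22 mm (along the crank's x) x 16 mm (along its y), reaching from 14 to 58 mm above the origin.
- tip (a point): Lower end of the crank's shank, on its axis 58 mm below the crank's origin. From the flange down: 42 mm of square shank, 26 mm wide (faces square to the crank's local x and y), then 16 mm of round tapered pilot, narrowing from 26 to 16 mm diameter.
- grip (a point): Middle of the crank's upright handle, 70 mm from the crank's axis and 48 mm above the crank's origin: a black plastic sleeve 21 mm diameter and 48 mm long that spins freely on its pin.
- mug: White mug, 76 mm diameter, 90 mm high, bystander; origin at the middle of its underside.
- book_a: Loose brown book lying flat, 140 x 200 x 35 mm, bystander; origin at the middle of its underside.
- book_b: Loose green book lying flat, 120 x 180 x 28 mm, bystander; origin at the middle of its underside.
There are look-alikes about, which are no part of the job. What is shaped like the crank but green, pink or red is not meant.

How it is judged (in metres and radians):
On the way, in this order (a step that is already met when the one before it is completed fails the run):
1. the crank is seated fully home in the throat, the tray still low (z of crank in the frame of throat below 0.005 m and horizontal distance between crank and throat below 0.005 m and angle between crank's own z axis and vertical below 0.1 rad and value of joint tray below 0.025 m), for 0.2 s.
2. the tray is wound up to its top stop with the crank still in the throat (value of joint tray above 0.04 m and z of crank in the frame of throat below 0.01 m and horizontal distance between crank and throat below 0.008 m), for 0.2 s.
At the end, for the whole second after the job is handed in: The tray is within 3.2 mm of its top stop (above 40 mm of 43.2 mm), the crank stands seated in the throat (flange within 6 mm of the collar, within 5 mm of the axis, tilted less than 0.1 rad), at rest (value of joint tray above 0.04 m and z of crank in the frame of throat below 0.006 m and horizontal distance between crank and throat below 0.005 m and angle between crank's own z axis and vertical below 0.1 rad and linear speed of crank below 0.02 m/s); the robot touches nothing.
It fails at once if the crank is pressed or knocked on the lift with more than 25 N before its square has found the socket (z of crank in the frame of throat above 0.015 m and contact force between crank and lift above 25 N).
It fails at once if the crank is forced in the socket: contact forces of more than 70 N (contact force between crank and lift above 70 N).
It fails at once if the lift is pushed by the robot itself with more than 20 N (contact force between the arm and lift above 20 N).
It fails at once if the mug or one of the loose books is disturbed (moved over 30 mm) (distance of any of mug, book_a, book_b from where it was at the start of the episode above 0.03 m).
It also fails if it takes over 72 s, if anything falls off the work surface, if the arm or the gripper's body presses on something with over 40 N, if the wrist force passes 120 N, or if a joint passes its speed limit or range.

## Working session

There is one attempt and no reset: what is moved stays moved. The work goes in short steps, each a Python script; the robot and the scene stay as the last script left them, time stands still between calls to the robot, and variables do not carry over. Pictures are saved under pics/ and viewed, at most 10 in all, crops included, and the job is handed in when it is done.

```bash
ls; mkdir -p pics; python3 - <<'E'
from plant import ctrl,sensors,optics
import cv2,numpy as np
for n in ("scene","side"):
    p,d=optics.grab_frame(n); cv2.imwrite(f"pics/{n}0.png",p[:,:,::-1]); np.savez(f"pics/{n}0.npz",p=p,d=d)
    c=optics.camera_params(n); print(n,c["mtx"].tolist(),(-c["R"].T@c["t"]).round(),c["R"].round(3).tolist())
c=optics.camera_params("wrist");print(c)
print(ctrl.tcp_to_tips,sensors.read_state())
E
```

```text
pics
scene [[439.77923123426865, 0.0, 284.3851025412085], [0.0, 439.77923123426865, 205.3992963594471], [0.0, 0.0, 1.0]] [1395.  -17. 1120.] [[0.018, 1.0, -0.003], [0.773, -0.016, -0.635], [-0.635, 0.009, -0.773]]
side [[500.074324383794, 0.0, 274.8174592002153], [0.0, 500.074324383794, 215.45416068426198], [0.0, 0.0, 1.0]] [  41. -973.  951.] [[0.885, -0.465, -0.008], [-0.291, -0.541, -0.789], [0.363, 0.701, -0.614]]
{'mtx': array([[343.25625088,   0.        , 275.19014835],
       [  0.        , 343.25625088, 212.25676822],
       [  0.        ,   0.        ,   1.        ]]), 'T_tool_cam': array([[ 8.47263061e-05, -9.47415181e-01, -3.20006981e-01,
         8.26525753e+01],
       [ 9.99999996e-01,  7.78479157e-05,  3.42867792e-05,
        -7.86113291e-01],
       [-7.57193864e-06, -3.20006982e-01,  9.47415184e-01,
        -1.18993725e+02],
       [ 0.00000000e+00,  0.00000000e+00,  0.00000000e+00,
         1.00000000e+00]])}
25.0 {'t': 0.1, 'q': array([ 9.96492664e-01,  2.07329243e-01,  1.54280687e+00,  2.06957213e-05,
        1.39352019e+00, -1.50488391e-01]), 'qvel': array([-0.0004443 , -0.00229789, -0.00311346,  0.00081465, -0.00133178,
       -0.00165674]), 'tau': array([-7.15508177e-04, -3.84091437e+01, -2.92550737e+01, -2.69735128e-04,
        4.88086604e-03,  7.65135496e-06]), 'eef_pos': array([236.1150006 , 523.59140365, 255.24698103]), 'eef_rot': array([[-9.11524885e-01,  4.11243346e-01, -1.13818202e-03],
       [ 4.11244789e-01,  9.11523319e-01, -1.72151403e-03],
       [ 3.29518264e-04, -2.03727430e-03, -9.99997870e-01]]), 'force': array([ 0.76145273, -0.27049328, -0.23799195]), 'wrist_torque': array([-0.00699122,  0.06517004,  0.0119206 ]), 'grasp_force': 0.0, 'grip_width': 84.84572874472283}
```

View pics/scene0.png

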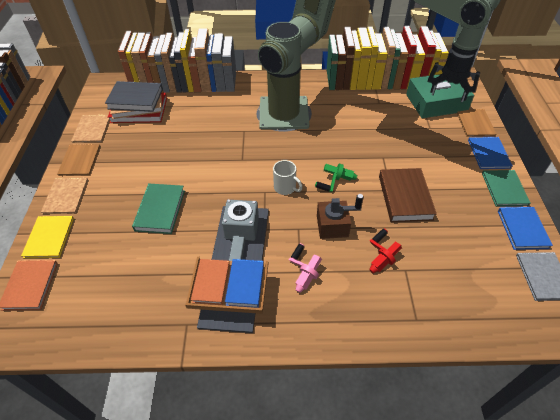

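View pics/side0.png

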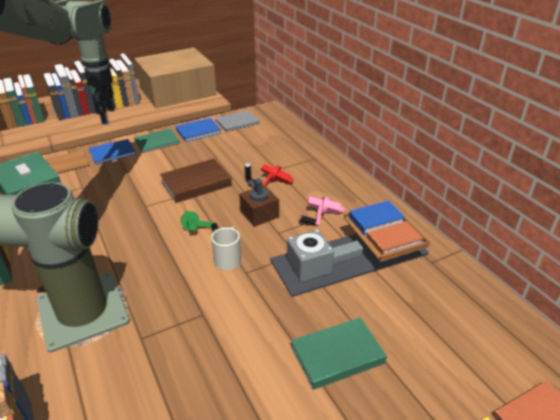

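The scene view shows the steel crank upright in the dark block at (335,212), with its handle at (359,201). The lift collar is at (239,211), the tray at (228,283) and the mug at (286,178). The look-alikes are green (340,175), pink (308,270) and red (385,252), all lying on the table. I choose the grey one in the block and will check it with the wrist camera.

```bash
cat > h.py <<'E'
from plant import ctrl,sensors,optics
import cv2,numpy as np
def cloud(name,p=None,d=None):
    """picture, HxWx3 world points (nan where no depth)"""
    c=optics.camera_params(name)
    if name=="wrist":
        s=sensors.read_state(); Tt=np.eye(4); Tt[:3,:3]=s["eef_rot"]; Tt[:3,3]=s["eef_pos"]; T=Tt@c["T_tool_cam"]
    else:
        T=np.eye(4); T[:3,:3]=c["R"].T; T[:3,3]=-c["R"].T@c["t"]
    if p is None: p,d=optics.grab_frame(name)
    K=c["mtx"]; v,u=np.mgrid[:d.shape[0],:d.shape[1]]
    P=np.stack([(u-K[0,2])/K[0,0]*d,(v-K[1,2])/K[1,1]*d,d],-1)@T[:3,:3].T+T[:3,3]
    P[d<=0]=np.nan
    return p,P,T,K
def down(a):
    """tool pointing down, tool x at angle a in the world"""
    c,s=np.cos(a),np.sin(a); return np.array([[c,s,0],[s,-c,0],[0,0,-1.]])
E
python3 - <<'E'
from h import *
for n,rois in (("scene",dict(crank=(315,190,370,240),lift=(215,195,265,240))),("side",dict(crank=(235,160,285,225),lift=(285,225,335,280)))):
    z=np.load(f"pics/{n}0.npz"); p,P,T,K=cloud(n,z["p"],z["d"])
    for k,(a,b,c,e) in rois.items():
        Q=P[b:e,a:c].reshape(-1,3); Q=Q[np.isfinite(Q[:,0])]
        for lo,hi in ((55,75),(75,98),(95,105),(105,150)):
            q=Q[(Q[:,2]>lo)&(Q[:,2]<hi)]
            if len(q): print(n,k,lo,hi,len(q),np.median(q,0).round(1),q.min(0).round(),q.max(0).round())
    for nm,(u,v) in (dict(pink=(308,270),red=(385,252),green=(340,175),mug=(286,178),tray=(228,283)) if n=="scene" else {}).items(): print(nm,P[v,u].round())
E
```

```text
scene crank 55 75 495 [590.3 133.6  70.7] [518.  98.  55.] [614. 191.  75.]
scene crank 75 98 284 [571.5 152.   86.8] [539. 103.  75.] [609. 225.  98.]
scene crank 95 105 40 [570.6 171.6  98.1] [560. 134.  95.] [574. 217. 104.]
scene crank 105 150 169 [570.1 205.3 127.8] [554. 133. 105.] [576. 224. 149.]
scene lift 55 75 151 [ 621.  -135.4   65.3] [ 548. -190.   55.] [630. -89.  75.]
scene lift 75 98 541 [ 602.2 -136.3   94. ] [ 525. -190.   75.] [630. -88.  98.]
scene lift 95 105 562 [ 578.8 -139.1   99.2] [ 529. -187.   95.] [626. -91. 105.]
scene lift 105 150 14 [ 590.7 -139.   105.7] [ 550. -164.  105.] [ 608. -107.  107.]
pink [756.  57.  55.]
red [701. 281.  56.]
green [380. 185.  40.]
mug [433.   2.  86.]
tray [ 815. -159.   95.]
side crank 55 75 460 [548.1 117.4  67.8] [514.  91.  55.] [698. 287.  75.]
side crank 75 98 228 [556.6 137.9  83.4] [535. 113.  75.] [591. 222.  98.]
side crank 95 105 38 [557.3 148.8  99.3] [552. 130.  95.] [572. 226. 105.]
side crank 105 150 158 [558.6 200.9 124.4] [549. 128. 105.] [571. 219. 146.]
side lift 55 75 255 [ 544.9 -186.5   65.4] [ 520. -195.   55.] [615. -98.  75.]
side lift 75 98 830 [ 560.  -162.7   92.2] [ 517. -194.   75.] [622. -91.  98.]
side lift 95 105 454 [ 570.3 -144.2   98.2] [ 526. -191.   95.] [615. -99. 104.]
```

```bash
python3 - <<'E'
from h import *
for n,xyz in (("lift",(573,-141,290)),("crank",(562,140,290))):
    ctrl.move_ptp(np.array(xyz,float),down(np.pi/2)); ctrl.hold(.2)
    p,P,T,K=cloud("wrist"); np.savez(f"pics/w_{n}.npz",p=p,P=P,T=T,K=K); cv2.imwrite(f"pics/w_{n}.png",p[:,:,::-1])
    s=sensors.read_state(); print(n,s["t"],s["eef_pos"].round(1),s["q"].round(2),s["force"].round(1))
a=np.hstack([cv2.imread("pics/w_lift.png"),cv2.imread("pics/w_crank.png")]); cv2.imwrite("pics/both.png",cv2.resize(a,(800,300),interpolation=cv2.INTER_AREA))
E
```

```text
lift 2.9833 [ 573.1 -140.5  290. ] [-0.39  0.21  1.46  0.    1.47 -0.39] [ 0.2 -0.1 -0.4]
crank 4.3167 [562.4 138.7 290. ] [ 0.09  0.19  1.49 -0.    1.46  0.09] [-0.9  0.4  0.2]
```

View pics/both.png

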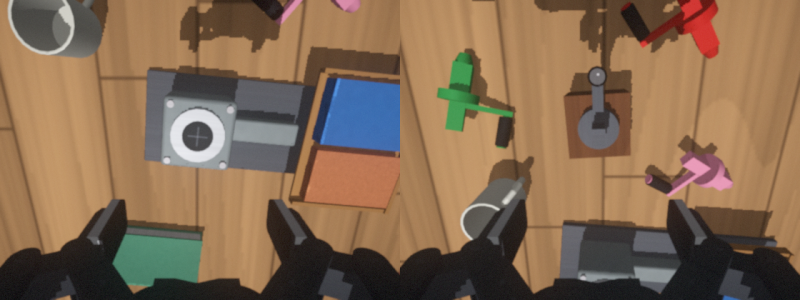

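The left half of the wrist picture shows the lift collar at about (197,136). The right half shows the steel crank in the brown block, with its lug at about (600,120) and the handle to the north at (598,77). The green, pink and red ones lie beside it, so the choice is confirmed.

```bash
cat >> h.py <<'E'
def onplane(uv,z,T,K):
    """cast pixels onto the plane of height z"""
    uv=np.asarray(uv,float).reshape(-1,2); r=np.c_[(uv-K[:2,2])/[K[0,0],K[1,1]],np.ones(len(uv))]@T[:3,:3].T
    return (T[:3,3]+r*((z-T[2,3])/r[:,2])[:,None])[:,:2]
def circ(xy):
    A=np.c_[2*xy,np.ones(len(xy))]; s=np.linalg.lstsq(A,(xy**2).sum(1),rcond=None)[0]
    r=np.sqrt(s[2]+s[0]**2+s[1]**2); return s[:2],r,np.std(np.hypot(*(xy-s[:2]).T)-r)
E
python3 - <<'E'
from h import *
z=np.load("pics/w_lift.npz"); p,P,T,K=[z[k] for k in "pPTK"]
roi=np.zeros(p.shape[:2],np.uint8); roi[135:250,215:345]=255
hsv=cv2.cvtColor(p,cv2.COLOR_RGB2HSV)
m=((hsv[:,:,2]>185)&(hsv[:,:,1]<40)).astype(np.uint8)*255&roi
m=cv2.morphologyEx(m,cv2.MORPH_OPEN,np.ones((3,3)))
cs,_=cv2.findContours(m,cv2.RETR_CCOMP,cv2.CHAIN_APPROX_NONE)
for c in sorted(cs,key=cv2.contourArea)[-3:]:
    print("collar",cv2.contourArea(c),circ(onplane(c,100,T,K)))
Q=P[np.isfinite(P[:,:,0])&(P[:,:,2]>20)] 
def box(lo,hi,x0,x1,y0,y1,P=P): 
    M=(P[:,:,2]>lo)&(P[:,:,2]<hi)&(P[:,:,0]>x0)&(P[:,:,0]<x1)&(P[:,:,1]>y0)&(P[:,:,1]<y1); return M
M=box(90,112,510,640,-210,-80); print("housing top",P[M].shape,np.median(P[M],0).round(1),cv2.minAreaRect(P[M][:,:2].astype(np.float32)))
M=box(55,82,700,1000,-300,0); print("tray stuff",M.sum(),np.percentile(P[M],[1,5,50,95,99],axis=0).round(1).tolist())
M=box(82,120,700,1000,-300,0); print("books",M.sum(),np.percentile(P[M],[1,5,50,95,99],axis=0).round(1).tolist() if M.sum() else 0)
z=np.load("pics/w_crank.npz"); p,P,T,K=[z[k] for k in "pPTK"]
for n,lo,hi,h in (("block",62,75,70),("flange",78,88,84),("arm",88,98,92),("lug",122,134,128),("handle",136,150,142)):
    M=box(lo,hi,500,630,80,240,P)
    v,u=np.nonzero(M)
    if len(v)<5: print(n,len(v)); continue
    xy=onplane(np.c_[u,v],h,T,K).astype(np.float32); hull=cv2.convexHull(xy)[:,0]
    print(n,len(v),"medz",np.median(P[M][:,2]).round(1),"mean",xy.mean(0).round(1),"rect",cv2.minAreaRect(xy),"circ",circ(hull))
c=p[100:235,215:345]; cv2.imwrite("pics/c1.png",np.hstack([cv2.resize(c[:,:,::-1],None,fx=3,fy=3),cv2.resize(np.load("pics/w_lift.npz")["p"][135:270,215:345,::-1],None,fx=3,fy=3)]))
E
```

```text
collar 61.0 (array([ 539.34149456, -100.15157936]), np.float64(3.9333101354043585), np.float64(0.2409223618811568))
collar 1541.0 (array([ 573.50713638, -141.94883321]), np.float64(20.94785244115174), np.float64(0.2507929102918243))
collar 4423.5 (array([ 573.29815276, -142.19747857]), np.float64(35.481202460258366), np.float64(0.271947460652977))
housing top (9613, 3) [ 573.4 -136.1   97.3] ((573.890380859375, -141.39698791503906), (95.43098449707031, 95.63253784179688), 84.75267791748047)
tray stuff 7040 [[720.5, -266.2, 63.5], [725.3, -261.1, 66.2], [743.4, -165.4, 69.2], [856.5, -63.3, 80.4], [869.1, -59.8, 81.8]]
books 18836 [[736.3, -249.8, 83.0], [741.9, -241.3, 86.6], [790.3, -154.7, 91.5], [847.4, -80.9, 94.7], [858.7, -74.0, 95.2]]
block 5017 medz 71.5 mean [564.4 145. ] rect ((564.3613891601562, 142.84912109375), (90.36011505126953, 91.39257049560547), 3.0061728954315186) circ (array([563.39772569, 143.00892   ]), np.float64(57.69321458852648), np.float64(5.970792599637519))
flange 1674 medz 85.5 mean [564.4 143.4] rect ((564.115966796875, 142.58277893066406), (55.32929611
[... 207 characters left out ...]
29296875, 176.52978515625), (16.003332138061523, 48.4471435546875), 2.6214816570281982) circ (array([563.55233965, 176.47020105]), np.float64(24.74802035331446), np.float64(0.5478824562166079))
lug 511 medz 129.4 mean [564.3 143.5] rect ((564.3077392578125, 143.36639404296875), (22.788944244384766, 15.437241554260254), 89.85932159423828) circ (array([564.0807084 , 143.10215584]), np.float64(11.823944452405224), np.float64(2.053396852073699))
handle 620 medz 145.4 mean [562.7 212.9] rect ((562.9979858398438, 212.6268768310547), (19.92019271850586, 20.104738235473633), 89.87114715576172) circ (array([562.78045996, 212.83209857]), np.float64(10.170216635636804), np.float64(0.13492423043787094))
```

View pics/c1.png

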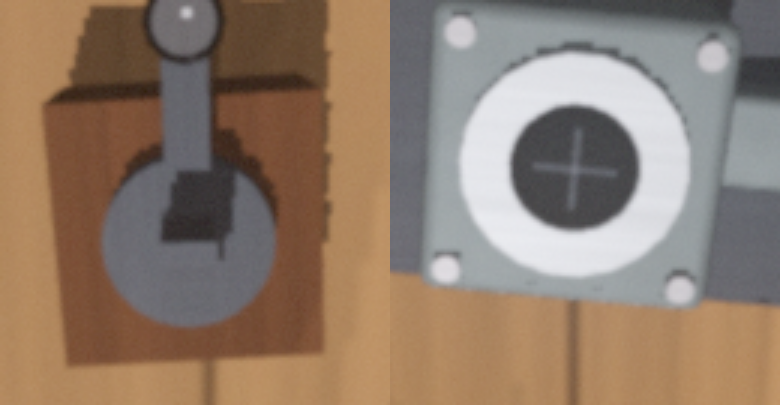

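```bash
python3 - <<'E'
from h import *
R=down(1.592); c=np.array([564.3,142.9])
ctrl.gripper_to(45)
ctrl.move_ptp(np.r_[c,175],R)
hit=ctrl.move_l(np.r_[c,118],vel=80,threshold=8); s=sensors.read_state(); print(hit,s["eef_pos"].round(1))
if not hit:
    ctrl.gripper_to(5,60); s=sensors.read_state(); print(s["grip_width"],s["grasp_force"],s["force"].round(1))
    hit=ctrl.move_l(np.r_[c,240],vel=100,threshold=15); s=sensors.read_state(); print(hit,s["t"],s["eef_pos"].round(1),s["grip_width"],s["grasp_force"],s["force"].round(1),s["wrist_torque"].round(2))
    p,P,T,K=cloud("wrist"); np.savez("pics/w_held.npz",p=p,P=P,T=T,K=K); cv2.imwrite("pics/held.png",p[:,:,::-1])
E
```

```text
False [564.7 142.9 118.2]
15.317030997187395 59.44618821144104 [-1.  -0.7  2.4]
False 7.9167 [563.7 142.8 238.9] 15.532447911488667 58.44819188117981 [ 0.2  0.4 -4.9] [-0.06  0.    0.02]
```

View pics/held.png

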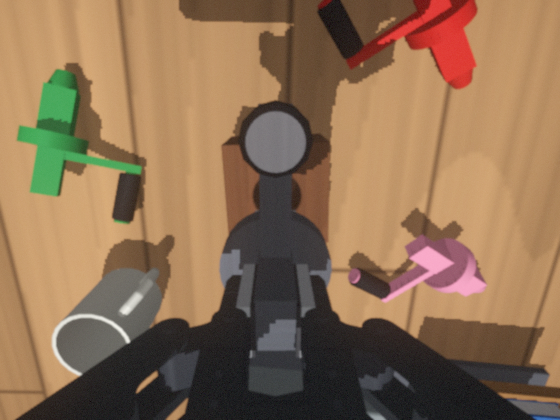

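The crank is held with its arm pointing up in the image: handle cap at (276,141), flange at about (276,265), and the block's hole empty behind it. Next I check the held offset, carry it over and touch down on the socket.

```bash
python3 - <<'E'
from h import *
z=np.load("pics/w_held.npz"); p,P,T,K=[z[k] for k in "pPTK"]
s=sensors.read_state(); R=s["eef_rot"]; tcp=s["eef_pos"]
Q=(P-tcp)@R   # tool frame
for n,lo,hi in (("handle top",-40,-12),("flange",28,42)):
    M=(Q[:,:,2]>lo)&(Q[:,:,2]<hi)&(abs(Q[:,:,1])<32)&(Q[:,:,0]<95)&(Q[:,:,0]>(50 if lo<0 else 12)); q=Q[M]; zz=np.median(q[:,2])
    hull=cv2.convexHull(q[:,:2].astype(np.float32))[:,0]; print(n,len(q),zz.round(1),"circ",circ(hull),q.min(0).round(1),q.max(0).round(1))
ctrl.move_ptp(np.array([573.4,-142.1,240.]),down(1.592)); ctrl.hold(.2)
s0=sensors.read_state(); print(s0["t"],s0["eef_pos"].round(1),s0["force"].round(2))
ctrl.move_l(np.array([573.4,-142.1,190.]),vel=80,threshold=8)
hit=ctrl.move_l(np.array([573.4,-142.1,160.]),vel=20,threshold=5); s=sensors.read_state()
print(hit,s["t"],s["eef_pos"].round(2),(s["force"]-s0["force"]).round(2),s["wrist_torque"].round(2))
E
```

```text
handle top 4381 -26.6 circ (array([70.09642477, -0.70843761]), np.float64(10.333922807634409), np.float64(0.09428790497074564)) [ 59.9 -11.1 -29.4] [ 80.5   9.7 -12.3]
flange 1703 33.6 circ (array([ 3.53266708, -1.02381917]), np.float64(25.295941955344222), np.float64(2.3794394766477436)) [ 12.  -25.6  31.6] [26.9 24.4 42. ]
9.2667 [ 573.7 -140.5  240. ] [-0.18 -0.53 -5.39]
True 11.0583 [ 573.37 -142.07  168.64] [ 0.12 -0.86 11.59] [0.02 0.02 0.01]
```

```bash
cat > search.py <<'E'
from h import *
import sys
zc=168.6; xy=np.array([573.8,-142.1]); a0=1.592
log=[]
for k in range(0,22):
    a=a0-np.radians(4.5)*k
    ctrl.move_l(np.r_[xy,zc+0.6],rot=down(a),vel=30)
    hit=ctrl.move_l(np.r_[xy,zc-5],vel=12,threshold=4)
    s=sensors.read_state(); log.append((k,round(np.degrees(a),1),hit,s["eef_pos"].round(1).tolist(),s["force"].round(1).tolist(),round(s["t"],1)))
    if s["eef_pos"][2]<zc-2.5: break
    if s["force"][2]>18: print("force!"); break
for l in log[:3]+log[-3:]: print(*l)
E
python3 search.py
```

```text
0 91.2 True [573.7, -142.1, 168.7] [-0.2, 0.7, 5.0] 11.6
1 86.7 True [573.7, -142.0, 168.6] [-1.0, 0.5, 4.0] 12.1
2 82.2 True [573.6, -142.0, 168.3] [-0.1, -0.3, 4.6] 12.6
1 86.7 True [573.7, -142.0, 168.6] [-1.0, 0.5, 4.0] 12.1
2 82.2 True [573.6, -142.0, 168.3] [-0.1, -0.3, 4.6] 12.6
3 77.7 False [573.5, -141.9, 163.1] [1.0, 1.4, -6.2] 13.4
```

```bash
python3 - <<'E'
from h import *
R=down(np.radians(77.7)); xy=np.array([573.8,-142.1])
for z in (158,153,147.6):
    hit=ctrl.move_l(np.r_[xy,z],rot=R,vel=15,threshold=8); s=sensors.read_state()
    print(hit,s["t"],s["eef_pos"].round(2),s["force"].round(1),s["wrist_torque"].round(2))
    if hit: break
E
```

```text
False 13.9417 [ 573.59 -141.96  157.61] [-0.3  1.3 -6.5] [ 0.17 -0.23 -0.01]
False 14.425 [ 573.68 -141.97  152.67] [ 0.4  1.3 -4.9] [ 0.22 -0.19 -0.04]
True 14.775 [ 574.08 -142.04  148.85] [-0.  -0.3  5.8] [-0.11 -0.   -0.02]
```

```bash
python3 - <<'E'
from h import *
a=np.radians(77.7); R=down(a)
ctrl.gripper_to(45); 
ctrl.move_l(np.array([574,-142,290.]),rot=R,vel=150,threshold=8); ctrl.hold(.15)
p,P,T,K=cloud("wrist"); s=sensors.read_state(); print(s["t"],s["eef_pos"].round(1))
np.savez("pics/w_seat.npz",p=p,P=P,T=T,K=K); cv2.imwrite("pics/seat.png",p[:,:,::-1])
C=np.array([574,-142.])
for n,lo,hi,h,r in (("flange",110,119,114,60),("lug",150,166,158,30),("handle",168,185,172,100)):
    M=(P[:,:,2]>lo)&(P[:,:,2]<hi)&(np.hypot(P[:,:,0]-C[0],P[:,:,1]-C[1])<r); v,u=np.nonzero(M)
    xy=onplane(np.c_[u,v],h,T,K).astype(np.float32); print(n,len(v),"z",np.median(P[M][:,2]).round(1),"rect",cv2.minAreaRect(xy),"circ",circ(cv2.convexHull(xy)[:,0]))
hsv=cv2.cvtColor(p,cv2.COLOR_RGB2HSV)
for n,lo,hi in (("blue",100,120),("orange",3,11)):
    M=(hsv[:,:,0]>=lo)&(hsv[:,:,0]<=hi)&(hsv[:,:,1]>120)&(P[:,:,0]>740)&(P[:,:,2]>70); print(n,M.sum(),np.median(P[M],0).round(1) if M.any() else "")
E
```

```text
16.475 [ 573.5 -141.8  288.7]
flange 1909 z 115.5 rect ((573.7965087890625, -142.91976928710938), (55.15987777709961, 55.20551300048828), 77.72346496582031) circ (array([ 573.85971439, -142.20157152]), np.float64(28.093959345605978), np.float64(0.24399322985080443))
lug 639 z 159.3 rect ((574.0795288085938, -141.15402221679688), (24.075979232788086, 15.498739242553711), 77.74392700195312) circ (array([ 573.94765547, -140.83410756]), np.float64(13.163143315864147), np.float64(1.0979516236327667))
handle 785 z 175.4 rect ((588.7091064453125, -73.82970428466797), (20.186038970947266, 19.783710479736328), 31.1430721282959) circ (array([588.69455434, -73.69626477]), np.float64(10.151085724362263), np.float64(0.13776800611818815))
blue 11017 [ 783.2 -113.    93.7]
orange 8279 [ 790.  -206.4   87.7]
```

View pics/seat.png

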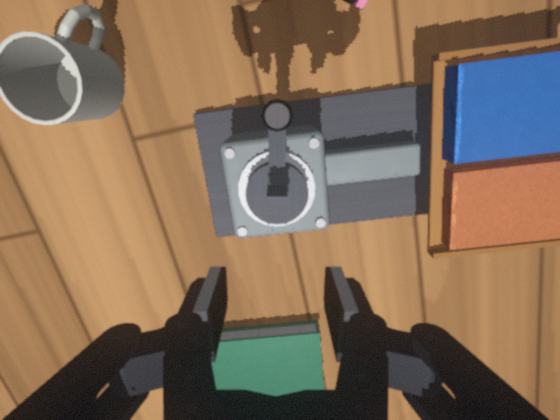

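The crank is seated: flange on the collar at (277,188), handle at (277,116), tray at about 4.3 mm. I'll wind by the handle on a 70 mm circle, about 248°, in force-guarded steps.

```bash
cat > wind.py <<'E'
from h import *
C=np.array([574.0,-142.0]); R=down(np.radians(77.7)); a0=77.75; Z=158.
pos=lambda a,z=Z:np.r_[C+70*np.array([np.cos(np.radians(a)),np.sin(np.radians(a))]),z]
if __name__=="__main__":
    ctrl.move_l(pos(a0,230),rot=R,vel=150)
    hit=ctrl.move_l(pos(a0),vel=80,threshold=6); s=sensors.read_state(); print("down",hit,s["eef_pos"].round(1))
    assert not hit
    f0=s["force"].copy(); ctrl.gripper_to(10,40); s=sensors.read_state(); print("grip",s["grip_width"],s["force"].round(1),s["t"])
    a=a0
    for k in range(55):
        b=a-6; hit=ctrl.move_l(pos(b),vel=50,threshold=7); s=sensors.read_state()
        d=s["eef_pos"][:2]-C; th=np.degrees(np.arctan2(d[1],d[0])); F=s["force"]-f0; u=d/np.hypot(*d); ft=F[0]*-u[1]+F[1]*u[0]; fr=F[:2]@u
        if k%4==0 or hit: print(k,hit,round(b,1),round(th,1),"r",np.hypot(*d).round(1),"ft",ft.round(1),"fr",fr.round(1),"fz",F[2].round(1),round(s["t"],1))
        if hit or abs(ft)>9 or abs(fr)>15: break
        a=b
E
python3 wind.py
```

```text
down False [589.4 -73.7 158.7]
grip 20.171473603438415 [0.3 0.4 2.5] 18.625
0 False 71.8 71.3 r 70.4 ft 1.7 fr 2.0 fz 5.5 18.9
1 True 65.8 67.8 r 70.7 ft -0.3 fr 0.4 fz 3.6 19.1
```

The guard tripped on a start-up transient (tangential force only about 0 N). I continue more slowly and re-check the settled force after each trip.

```bash
cat > wind2.py <<'E'
from wind import *
f0=np.array([0,0,-1.]); st=0
s=sensors.read_state(); d=s["eef_pos"][:2]-C; a=np.degrees(np.arctan2(d[1],d[0])); log=[]
if a>90: a-=360
for k in range(70):
    b=a-6; hit=ctrl.move_l(pos(b),vel=30,threshold=7)
    if hit: ctrl.hold(.1)
    s=sensors.read_state(); d=s["eef_pos"][:2]-C; th=np.degrees(np.arctan2(d[1],d[0])); th-=360*(th>90)
    F=s["force"]-f0; u=d/np.hypot(*d); ft=F[0]*-u[1]+F[1]*u[0]; fr=F[:2]@u
    if k%6==0 or hit: print(k,hit,round(b,1),round(th,1),"r",np.hypot(*d).round(1),"ft",ft.round(1),"fr",fr.round(1),"fz",F[2].round(1),round(s["t"],1))
    st=st+1 if hit else 0
    if abs(ft)>8 or abs(fr)>15 or st>=3 or s["t"]>50: break
    a=min(b,th) if not hit else th
print(s["grip_width"],"end",round(th,1),"ft",ft.round(1),"fr",fr.round(1))
E
python3 wind2.py
```

```text
0 True 61.8 67.4 r 70.7 ft 0.9 fr -0.4 fz 5.2 19.4
1 True 61.4 66.9 r 70.7 ft 1.5 fr 0.2 fz 6.0 19.8
2 True 60.9 66.3 r 70.8 ft 0.1 fr 1.4 fz 5.1 20.1
20.237092238590307 end 66.3 ft 0.1 fr 1.4
```

```bash
cat > step.py <<'E'
from wind import *
def ang():
    s=sensors.read_state(); d=s["eef_pos"][:2]-C; th=np.degrees(np.arctan2(d[1],d[0])); th-=360*(th>90)
    F=s["force"]; u=d/np.hypot(*d); return th,np.hypot(*d),F[0]*-u[1]+F[1]*u[0],F[:2]@u,F[2],s
E
python3 - <<'E'
from step import *
th,r,ft,fr,fz,s=ang(); print(np.round([th,r,ft,fr,fz],1))
b=th
for k in range(5):
    b-=1.5; ctrl.move_l(pos(b),vel=15); th,r,ft,fr,fz,s=ang(); print(round(b,1),np.round([th,r,ft,fr,fz],1),s["wrist_torque"].round(2),round(s["t"],2))
    if np.hypot(ft,fr)>12: break
E
```

```text
[66.3 70.8  0.1  1.4  4.1]
64.8 [66.  70.9  6.7  2.   8.6] [ 0.35  0.66 -0.01] 20.37
63.3 [65.1 71.   8.7  2.5  9.4] [0.5  0.92 0.  ] 20.64
61.8 [64.  71.1  9.3  2.1 10.1] [ 0.66  1.07 -0.05] 20.92
60.3 [62.6 71.2  9.7  2.2  9.7] [0.71 1.1  0.02] 21.19
58.8 [61.2 71.2  8.7  2.7 10.6] [0.74 1.11 0.01] 21.47
```

It turns, but the tool also presses about 8 N down on the handle, left over from the pads' swing on closing, and this adds friction. I raise the command to relieve that and keep winding.

```bash
cat > wind3.py <<'E'
from step import *
import sys
a_end=float(sys.argv[1]); stp=float(sys.argv[2]); z=float(sys.argv[3]); lim=float(sys.argv[4])
th,r,ft,fr,fz,s=ang(); b=th-min(2.4,max(0,ft)/4); k=0; print("start",np.round([th,r,ft,fr,fz],1),round(s["t"],2))
while b>a_end and s["t"]<58:
    b-=stp; ctrl.move_l(pos(b,z),vel=30); o=th; th,r,ft,fr,fz,s=ang(); z+=np.clip((2.5-fz)*-0.1,-.3,.3); k+=1
    if k%5==1: print(round(b,1),np.round([th,r,ft,fr,fz],1),"z",round(z,1),s["eef_pos"][2].round(1),round(s["t"],2))
    if ft>lim or abs(fr)>14 or abs(fz)>20: print("limit"); break
print("end",round(b,1),np.round([th,r,ft,fr,fz],1),"z",round(z,1),s["grip_width"].round(1),round(s["t"],2))
E
python3 wind3.py 40 3 159.5 11
```

```text
start [61.2 71.2  8.7  2.7 10.6] 21.47
56.0 [58.6 70.9  7.9  1.9  5.9] z 159.8 158.6 21.74
41.0 [44.2 70.9  7.2  3.3  2.5] z 160.6 158.8 23.12Traceback (most recent call last):
  File "wind3.py", line 9, in <module>
    print("end",round(b,1),np.round([th,r,ft,fr,fz],1),"z",round(z,1),s["grip_width"].round(1),round(s["t"],2))
                                                                      ^^^^^^^^^^^^^^^^^^^^^
AttributeError: 'float' object has no attribute 'round'
```

```bash
sed -i 's/s\["grip_width"\].round(1)/round(s["grip_width"],1)/' wind3.py; python3 wind3.py -135 4 160.6 11
```

```text
start [41.2 70.9  7.7  3.5  2. ] 23.39
35.3 [38.4 70.9  6.7  2.9  1.7] z 160.5 158.8 23.66
15.3 [18.  70.9  5.9  4.7  1.5] z 160.0 158.8 25.24
-4.7 [-2.4 70.9  6.7  2.8  1.4] z 159.4 158.7 26.82
-24.7 [-22.7  71.    5.6   2.7   1.5] z 158.4 158.5 28.41
-44.7 [-42.9  71.    4.7   2.7   2.2] z 157.9 158.4 29.99
-64.7 [-64.   70.8   4.5   2.1   2.2] z 157.9 158.4 31.57
-84.7 [-84.7  70.5   3.3   2.2   4.4] z 158.4 158.5 33.16
-104.7 [-105.    70.1    3.2    2.8    3.1] z 159.0 158.8 34.74
-124.7 [-125.    69.9    3.3    1.6    2.2] z 158.9 158.9 36.33
end -136.7 [-137.    69.9    3.3   -0.9    3.2] z 158.9 20.1 37.27
```

```bash
sed -i 's/k%5==1/k%3==1/; s/th-=360\*(th>90)/th-=360*(th>90)/' wind3.py; python3 wind3.py -195 2 158.9 8
```

```text
start [-137.    69.9    3.3   -0.9    3.2] 37.27
-139.8 [-140.    70.     3.1   -1.7    2.5] z 158.9 158.9 37.55
-145.8 [-146.    69.9    2.6   -3.     1.8] z 158.9 158.9 38.3
-151.8 [-151.8   70.     3.1   -4.     2.2] z 158.9 158.9 39.05
-157.8 [-157.8   69.9    2.9   -3.6    1.9] z 158.8 158.9 39.8
-163.8 [-163.7   69.9    3.1   -3.7    2.8] z 158.9 158.9 40.55
-169.8 [-169.7   69.9    4.    -3.7    2.4] z 158.9 158.9 41.3
-175.8 [-175.5   69.9    2.9   -4.4    1.6] z 158.8 159.0 42.05
-181.8 [-178.9   69.8   10.9   -3.2    0.8] z 158.6 159.2 42.8
limit
end -181.8 [-178.9   69.8   10.9   -3.2    0.8] z 158.6 20.6 42.8
```

The stop is felt at about -178.5° (force rises to 11 N). I relax, let go, retreat upwards and check.

```bash
python3 - <<'E'
from step import *
ctrl.move_l(pos(-178.6,158.8),vel=20); print(np.round(ang()[:5],1))
ctrl.gripper_to(45); ctrl.hold(.2)
th,r,ft,fr,fz,s=ang(); print(np.round([th,r,ft,fr,fz],1))
ctrl.move_l(np.r_[s["eef_pos"][:2],230],vel=100)
ctrl.move_l(np.array([574,-142,330.]),rot=R,vel=150); ctrl.hold(.2)
p,P,T,K=cloud("wrist"); cv2.imwrite("pics/end.png",p[:,:,::-1])
for n,lo,hi,h,rr in (("flange",110,119,114,60),("handle",168,185,172,100)):
    M=(P[:,:,2]>lo)&(P[:,:,2]<hi)&(np.hypot(P[:,:,0]-C[0],P[:,:,1]-C[1])<rr); v,u=np.nonzero(M)
    print(n,len(v),"z",np.median(P[M][:,2]).round(1),"circ",circ(cv2.convexHull(onplane(np.c_[u,v],h,T,K).astype(np.float32))[:,0]))
hsv=cv2.cvtColor(p,cv2.COLOR_RGB2HSV)
for n,lo,hi in (("blue",100,120),("orange",3,11)):
    M=(hsv[:,:,0]>=lo)&(hsv[:,:,0]<=hi)&(hsv[:,:,1]>120)&(P[:,:,0]>740)&(P[:,:,2]>90); print(n,M.sum(),np.median(P[M],0).round(1))
print(sensors.read_state()["t"])
E
```

```text
[-177.9   69.9    3.3   -4.     2.9]
[-178.8   70.4    0.4    0.6   -0.4]
flange 1578 z 115.5 circ (array([ 563.99591452, -142.17743619]), np.float64(34.38879096220673), np.float64(4.881891086719312))
handle 459 z 175.3 circ (array([ 504.31414594, -144.62812137]), np.float64(10.502588086115468), np.float64(0.33414666385169306))
blue 11075 [ 783.6 -113.   132.8]
orange 8357 [ 790.7 -206.5  126.8]
45.7833
```

View pics/end.png

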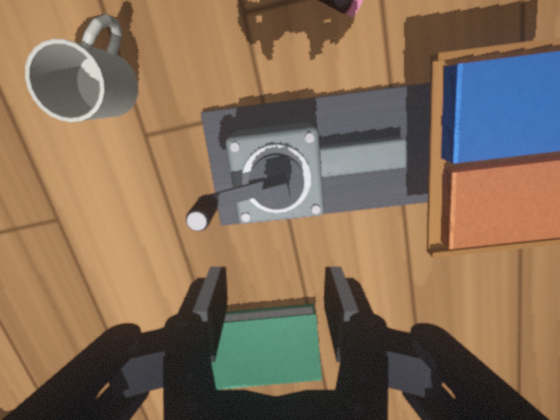

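The picture shows the crank seated in the collar at (277,178), with its handle at (198,218). The tray books have risen 39.1 mm from about 4.3 mm, which puts the tray at the top stop, and the gripper is clear.

```bash
python3 -c "
from plant import ctrl
print(ctrl.finish_job())"
```

```text
the job is handed in; nothing more can be done
None
```

I handed the job in with the crank seated in the lift (flange on the collar), the tray at its top stop by camera (about 43 mm) and the gripper clear; the handle force peaked at about 11 N at the stop, slightly over the 10 N you called forcing, and the verdict was not shown.

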